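Pick the 75 mm spacers and tip the rest into the returns box

TASK

Move the grey returns box from its taped bay to stand squarely and centrally under the lip of the tipping tray, and pick every 75 mm spacer (not the 60 or 90 mm ones) off the tray and lay it flat in the shallow kit tray, side by side. Then raise the handle end of the tipping tray so that all the remaining spacers slide off into the box together, lower it until it is level again, and move the filled box back squarely onto its taped bay. Leave the glassware alone.

Things in the scene. Friction and masses are not known exactly. Their poses are not given: they have to be found in the camera images.
- tip_stand: grey fixed stand of the tipping tray; origin on the bench under the middle of the hinge line, x along the hinge, +y the direction in which the tray tips; hinge line 92 mm above the bench. Its foot reaches from y = -65 to -205 mm; nearer the lip only two arms reach forward, undersides 80 mm above the bench, so a box 60 mm high fits about 60 mm in under the lip
- tray_lip (a point): middle of the tipping tray's open lip, on the floor's top, at rest 100 mm above the bench, at y = +8 mm of the stand. At rest the floor is level, 220 mm wide inside, and runs from here back to the end wall at y = -205 mm; side and end walls rise 16 mm above it
- tip_tray (a joint): hinge of the tipping tray: 0 = lying level, grows as the handle end is lifted, stop at 1.0 rad; nothing holds it up, it sinks back when let go. Steeper than about 0.7 rad the spacers slide off the lip
- tip_handle (a point): middle of the black round handle bar of the tipping tray (14 mm thick, 106 mm clear length along the stand's x axis), 31 mm clear of the end wall; at rest 245 mm behind the hinge line (y = -245 mm) and 14 mm above it, it moves in an arc about the hinge line
- returns_box: loose open grey box, 224 (its x) x 166 (its y) x 60 mm high, walls and floor 4 mm, about 0.45 kg; origin at the centre of its underside; handle on its +y side. It slides on the bench
- box_handle (a point): middle of the box's handle bar: 12 mm thick in y, 18 mm tall, 80 mm clear length along the box's x axis, 33 mm clear of the wall; 122 mm from the box's centre along +y, 45 mm above its underside
- bay: four flat white tape corners on the bench marking where the box is kept (room for 224 x 166 mm); origin at the middle, axes as the box's
- kit_tray: fixed shallow steel tray with a rubber lining, inside 112 (x) x 228 (y) mm, floor 4 mm above the bench, walls 16 mm above the bench and 4 mm thick; origin at the centre of its underside
- spacer_75_a: square aluminium spacer bar, 75 x 28 x 28 mm, a small bore visible in each end; absent in some starts; origin at its centre, its x axis along the 75 mm length; at the start it lies on the tipping tray, length roughly along the tray's y axis (centre about 14 mm above the tray floor)
- spacer_75_b: square aluminium spacer bar, 75 x 28 x 28 mm, a small bore visible in each end; absent in some starts; origin at its centre, its x axis along the 75 mm length; at the start it lies on the tipping tray, length roughly along the tray's y axis (centre about 14 mm above the tray floor)
- spacer_75_c: square aluminium spacer bar, 75 x 28 x 28 mm, a small bore visible in each end; absent in some starts; origin at its centre, its x axis along the 75 mm length; at the start it lies on the tipping tray, length roughly along the tray's y axis (centre about 14 mm above the tray floor)
- spacer_60: square aluminium spacer bar, 60 x 28 x 28 mm, a small bore visible in each end; absent in some starts; origin at its centre, its x axis along the 60 mm length; at the start it lies on the tipping tray, length roughly along the tray's y axis (centre about 14 mm above the tray floor)
- spacer_90_a: square aluminium spacer bar, 90 x 28 x 28 mm, a small bore visible in each end; absent in some starts; origin at its centre, its x axis along the 90 mm length; at the start it lies on the tipping tray, length roughly along the tray's y axis (centre about 14 mm above the tray floor)
- spacer_90_b: square aluminium spacer bar, 90 x 28 x 28 mm, a small bore visible in each end; absent in some starts; origin at its centre, its x axis along the 90 mm length; at the start it lies on the tipping tray, length roughly along the tray's y axis (centre about 14 mm above the tray floor)
- beaker_small: bystander: small glass beaker, 46 x 50 x 64 mm; origin at the centre of its underside; leave it standing where it is
- beaker_left: bystander: glass beaker, 57 x 52 x 72 mm; origin at the centre of its underside; leave it standing where it is
- flask: bystander: conical glass flask, 63 mm wide, 105 mm tall; origin at the centre of its underside; leave it standing where it is
- beaker_back: bystander: large glass beaker, 73 x 70 x 94 mm; origin at the centre of its underside; leave it standing where it is
- beaker_rear: bystander: glass beaker, 51 x 52 x 72 mm; origin at the centre of its underside; leave it standing where it is

How it is judged:
By the outcome, as a careful person would: the job done as asked, in the order asked, and still so for the second after the job is handed in, with the robot touching nothing.
Of spacer_75_a, spacer_75_b, spacer_75_c only 2 to 3 are there at a start; the rules pass over those that are not, and their reading is None.
Of spacer_60, spacer_90_a, spacer_90_b only 2 to 3 are there at a start; the rules pass over those that are not, and their reading is None.
At some moment in a run one of returns_box may be knocked a few centimetres aside while the robot is not near it.
Once in a run the grip may slacken for a moment while it holds something.
It also fails if it takes over 210 s, if anything falls off the work surface, if the arm or the gripper's body presses on something with over 40 N, if the wrist force passes 120 N, or if a joint passes its speed limit or range.

ROBOT

A 6-joint arm with a two-finger parallel gripper is mounted at the origin on a cart in front of the work surface, level with it; the furniture and walls round the work are solid. World frame = base frame: x ahead of the robot, y to its left, z up, the work surface at z = 0. Lengths are in m, angles in rad, forces in N, time in s.
With the tool pointing down it reaches from about 0.275 to 0.75 m from the base axis. Payload 10.2 kg.
Tool frame: the origin (TCP) lies midway between the tips of the shut fingers; the grasp point (between the pads) lies robot.grasp_offset behind it (robot.grasp_offset is the distance from the TCP to the grasp point, in m); x points along the fingers, z is the direction in which the jaws open and shut, and the axes are right-handed (so a half turn about x gives the same grasp; the last joint's range is limited). The gripper opens to 88 mm and grips with 3 to 60 N. Pads are 18 mm wide; open, the fingers measure 123 mm over their backs; the gripper's body (75 mm by 187 mm) begins 45 mm behind the grasp point.
Start: joints at [1.047, 0.313, 1.498, -0, 1.331, -0.223], TCP at [0.156, 0.501, 0.239] pointing down, gripper open.
Joint ranges: [-2.94, 2.94], [-0.97, 2.17], [0.19, 2.56], [-1.23, 4.37], [0.02, 3.11], [-2.88, 2.88]. Speed limits (rad/s): [2.39, 2.39, 3.01, 3.14, 3.14, 3.14].

INTERFACE

Orientations are given as a unit quaternion [x, y, z, w].
In Python, from rig import robot, read_camera, order gives the robot as it stands.
- The arm moves only by the shell command python3 -m creep 'ROWS' [FORCE]. ROWS is JSON, a list that holds one entry, the list of rows, each a list of 5 numbers: the shift along the tool's x, y, z in mm, then the turn about the tool's x in degrees, then the finger opening in mm, from 0 to 88.1. In form: [[[x, y, z, twist, jaw], ...]]. A call has 1 to 20 rows; each row shifts and turns the commanded pose from where the row before left it, along the tool's axes as they then stand; what a row does not reach is not made up. A row lasts 1/10 s, in which the tool goes at most 50 mm and 8.59 degrees, less where a joint would pass 70% of its speed; a pose out of reach is approached as far as the arm can. A call is refused whole if a number of a shift passes 50 or a number of a turn 8.59, either way. A call with a gripper value outside its range is refused whole. The fingers move at their own pace and stop on an object; FORCE is the grip in N (left out, the last holds). Time passes only in rows, so rows that do not move let the fingers close. It gives the time, the measured TCP pose, the force and the opening at its end, in the units of the state.
- robot.read_state(): the state, without advancing time (a new reading comes with each control period).
- read_camera(name): name is "scene" or "top" or "wrist"; returns a dict with "img" (384x512x3 uint8, red, green, blue), "fx", "fy", "cx", "cy" (pixels), "dist" ([k1, k2, p1, p2, k3] as OpenCV has them; the pictures are not rectified), "R" (3x3) and "t" (3): a world point X has camera coordinates R X + t. Camera axes: x right, y down, z forward; pixel columns grow to the right and rows downward; lengths in m; the calibration is good to about 2 mm. A picture is of the moment at which its call begins. There is no depth.
- order.sign_off(): hands the job in, once; it reports no verdict.
The state is a dict: "time_s": time; "qpos": joint angles; "qvel": joint speeds; "joint_torque": joint torques, N m; "tcp_pos": TCP position; "tool_rot": TCP orientation; "force": force on the tool from outside, world axes, zero at the start; "moment": the same for the moment, N m; "width": finger opening in m.
Only numpy, scipy, OpenCV 4.12 (cv2) and the standard library are available. Lean on these libraries where they do the work, as an engineer would, in place of code of your own. Each camera call takes 0.05 s, during which the arm holds its last target. There are 200 camera calls.

## Working session

There is one attempt and no reset: what is moved stays moved. The work goes in short steps, Python scripts to look and compute and a shell command to move; the robot and the scene stay as the last step left them, time stands still between calls to the robot, and variables do not carry over. Pictures are saved under pics/ and viewed, about 12 in all and at most 16, crops included, and the job is handed in when it is done.

```bash
ls; mkdir -p pics
cat > h.py <<'E'
import numpy as np, cv2
from rig import robot, read_camera, order
from scipy.spatial.transform import Rotation as Rn
def snap(n,fn):
    c=read_camera(n); cv2.imwrite(f'pics/{fn}.png',cv2.cvtColor(c['img'],cv2.COLOR_RGB2BGR))
    np.savez(f'pics/{fn}.npz',**{k:np.array(v) for k,v in c.items()}); return c
def load(fn): return np.load(f'pics/{fn}.npz')
def ray(c,uv):
    K=np.array([[c['fx'],0,c['cx']],[0,c['fy'],c['cy']],[0,0,1]],float)
    p=cv2.undistortPoints(np.array(uv,float).reshape(-1,1,2),K,np.array(c['dist'],float)).reshape(-1,2)
    d=np.c_[p,np.ones(len(p))]@np.array(c['R']); return -np.array(c['R']).T@np.array(c['t']),d
def atz(c,uv,z):
    o,d=ray(c,uv); s=(z-o[2])/d[:,2]; return o+s[:,None]*d
def tri(obs): # [(cam,uv),...] one point
    A=0;b=0
    for c,uv in obs:
        o,d=ray(c,[uv]); d=d[0]/np.linalg.norm(d[0]); P=np.eye(3)-np.outer(d,d); A=A+P;b=b+P@o
    return np.linalg.solve(A,b)
def proj(c,X):
    K=np.array([[c['fx'],0,c['cx']],[0,c['fy'],c['cy']],[0,0,1]],float)
    return cv2.projectPoints(np.array(X,float).reshape(-1,1,3),cv2.Rodrigues(np.array(c['R'],float))[0],np.array(c['t'],float),K,np.array(c['dist'],float))[0].reshape(-1,2)
def big(fn,out,x0,y0,x1,y1,s):
    im=cv2.imread(f'pics/{fn}.png')[y0:y1,x0:x1]; cv2.imwrite(f'pics/{out}.png',cv2.resize(im,None,fx=s,fy=s,interpolation=cv2.INTER_CUBIC))
def axes():
    s=robot.read_state(); R=Rn.from_quat(s['tool_rot']).as_matrix(); return s,R
def togo(X):
    s,R=axes(); return 1000*R.T@(np.array(X)-s['tcp_pos'])
E
python3 - <<'E'
from h import *
for n in ('scene','top','wrist'):
    c=snap(n,n+'0'); print(n,c['fx'],-c['R'].T@c['t'],c['R'][2])
s,R=axes(); print(s,R,robot.grasp_offset)
a=cv2.imread('pics/scene0.png');b=cv2.imread('pics/top0.png')
big('top0','t0',0,0,512,384,1.56)
big('scene0','s0',0,0,512,384,1.56)
E
```

```text
pics
scene 356.2858924105796 [-0.0305123  -0.52042128  0.68392983] [ 0.53880174  0.61453581 -0.57622775]
top 475.1382747864597 [0.15641473 0.11864253 1.84966054] [ 0.21385902  0.01621826 -0.9767299 ]
wrist 339.82458395769294 [0.09406955 0.52037077 0.38412121] [ 0.24173979 -0.07658922 -0.96731379]
{'time_s': 0.15, 'qpos': array([ 1.04666478e+00,  3.13337429e-01,  1.49823331e+00, -2.49882078e-06,
        1.33096398e+00, -2.23390988e-01]), 'qvel': array([ 0.00056045, -0.00108285, -0.00077959,  0.00166799, -0.00133463,
       -0.00058593]), 'joint_torque': array([ 1.71656837e-03, -4.02296627e+01, -2.52316511e+01,  6.95003802e-02,
        3.43524409e-02, -7.82032794e-05]), 'tcp_pos': array([0.15544124, 0.50128557, 0.23829538]), 'tool_rot': array([-0.41958989,  0.56956468,  0.41932179,  0.56895487]), 'force': array([0.54621373, 0.37242904, 0.9507071 ]), 'moment': array([-0.00556167,  0.01925626,  0.02942831]), 'width': 0.08828662542833259} [[-4.69368141e-04 -9.55117506e-01  2.96226822e-01]
 [-8.16820256e-04  2.96227122e-01  9.55117179e-01]
 [-9.99999556e-01  2.06337506e-04 -9.19198899e-04]] 0.0187
```

View pics/t0.png

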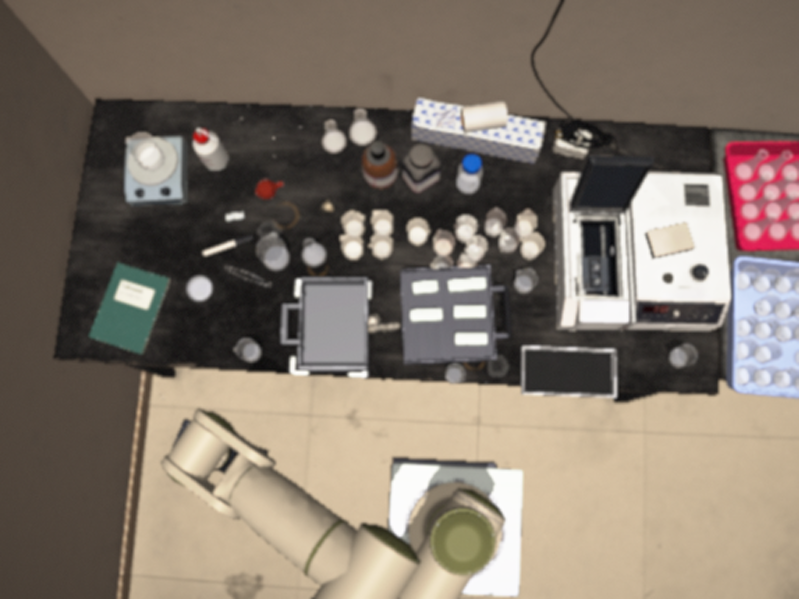

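View pics/s0.png

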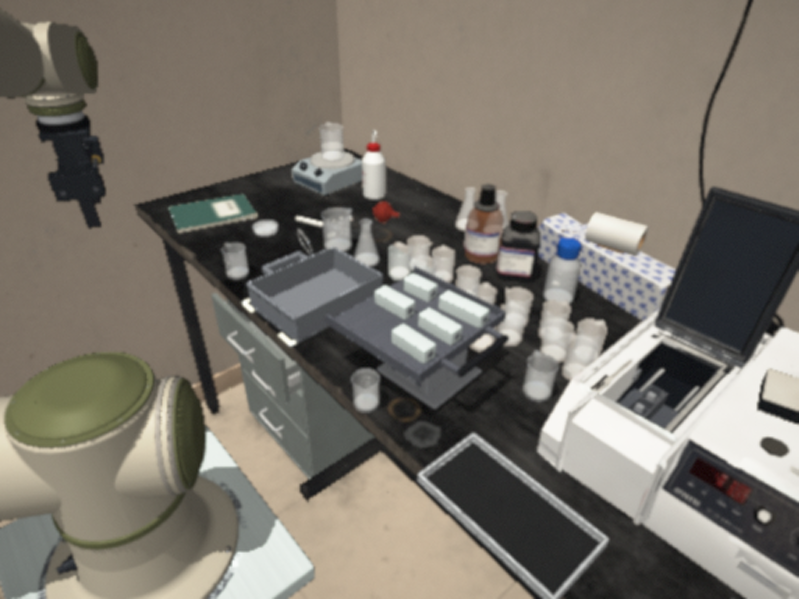

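The top view (799 px wide) shows the box at about (335,322) with its handle on the left, the tipping tray at (448,313) with five spacers and its handle on the right, and the kit tray at (568,371). Next I'll enlarge crops of both views.

Run:
```python
from h import *
big('top0','t1',170,160,410,260,3.33)
```

```text
(no output)
```

View pics/t1.png

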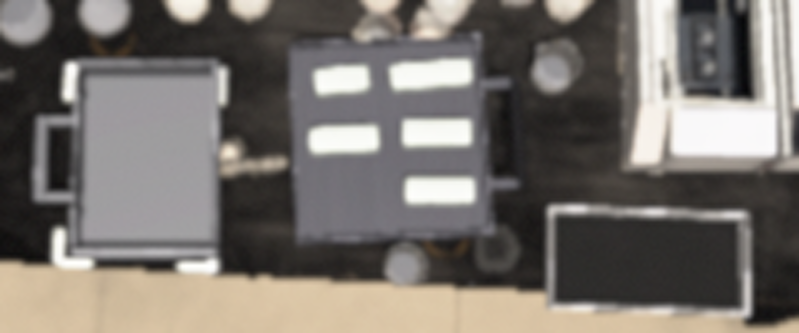

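The tray carries five spacers. By their length in the crop they are: 60 mm (313–370, y 80), 90 mm (390–473, y 75), and three of 75 mm at (344,139), (437,132) and (440,190).

Run:
```python
from h import *
c=load('top0'); np.set_printoptions(precision=4,suppress=True)
def P(pts,z): 
    uv=(np.array(pts,float)+.5)/3.33-.5+[170,160]; return atz(c,uv,z)
print('spacers L-back,R-back,Lmid,Rmid,Rfront\n',P([(341.5,80),(431.5,75),(344,139),(437,132),(440,190)],.128))
for a,b in [((313,81),(370,79)),((390,77),(473,74)),((309,140),(379,138)),((402,134),(472,132)),((404,191),(475,190))]:
    q=P([a,b],.128); print(np.linalg.norm(q[1]-q[0]),np.arctan2(*(q[0]-q[1])[[1,0]]))
print('tray corners lipback lipfront endback endfront\n',P([(290,40),(297,242),(482,36),(494,235)],.108))
print('handle ends\n',P([(514,82),(519,183)],.106))
print('kit inner corners',P([(556,215),(744,216),(740,306),(556,304)],.016))
print('kit outer',P([(546,205),(751,211),(748,317),(547,308)],.016))
print('box top corners',P([(76,60),(220,60),(220,258),(70,258)],.06))
print('box handle',P([(40,118),(40,200)],.05))
print('tape corners',P([(63,62),(229,62),(217,272),(55,265)],0))
print('beakers bl? small, ?, rear',P([(405,264),(497,250),(556,66)],.06))
```

```text
spacers L-back,R-back,Lmid,Rmid,Rfront
 [[ 0.5664  0.1027  0.128 ]
 [ 0.5775  0.0024  0.128 ]
 [ 0.4994  0.0967  0.128 ]
 [ 0.5128 -0.0061  0.128 ]
 [ 0.4477 -0.0117  0.128 ]]
0.0637915435800258 1.6598479616783979
0.09312218438021988 1.6611350166687446
0.07768533152843521 1.6529021781725046
0.07788820243533195 1.6526879632176301
0.078356185678701 1.6373633083490515
tray corners lipback lipfront endback endfront
 [[ 0.6148  0.1633  0.108 ]
 [ 0.3845  0.1428  0.108 ]
 [ 0.6311 -0.0548  0.108 ]
 [ 0.4037 -0.075   0.108 ]]
handle ends
 [[ 0.5797 -0.0929  0.106 ]
 [ 0.464  -0.1015  0.106 ]]
kit inner corners [[ 0.4441 -0.1573  0.016 ]
 [ 0.4541 -0.3797  0.016 ]
 [ 0.348  -0.3749  0.016 ]
 [ 0.3399 -0.1596  0.016 ]]
kit outer [[ 0.4554 -0.1452  0.016 ]
 [ 0.4605 -0.3881  0.016 ]
 [ 0.3356 -0.3843  0.016 ]
 [ 0.3348 -0.1492  0.016 ]]
box top corners [[0.5902 0.413  0.06  ]
 [0.5991 0.2447 0.06  ]
 [0.3678 0.2298 0.06  ]
 [0.3583 0.4005 0.06  ]]
box handle [[0.5209 0.4509 0.05  ]
 [0.4245 0.4424 0.05  ]]
tape corners [[0.6015 0.4385 0.    ]
 [0.612  0.238  0.    ]
 [0.3583 0.236  0.    ]
 [0.3559 0.427  0.    ]]
beakers bl? small, ?, rear [[ 0.3722  0.0197  0.06  ]
 [ 0.3935 -0.0842  0.06  ]
 [ 0.6127 -0.1471  0.06  ]]
```

```bash
python3 -m creep '[[[0,0,0,-7,88],[0,0,0,-7,88],[0,0,0,-6.6,88],[0,-20,-5,0,40],[0,-35,-8,0,40],[0,-40,-8,0,40],[0,-40,-8,0,40],[0,-40,-8,0,40],[0,-40,-8,0,40],[0,-30,-8,0,40],[0,-20,-5,0,40],[0,0,0,0,40],[0,0,0,0,40],[0,0,0,0,40]]]'
python3 - <<'E'
from h import *
s,R=axes();print(s['tcp_pos'],R[:,2],s['time_s'],s['width'])
c=snap('wrist','w1'); big('w1','w1b',0,0,512,384,1.56)
E
```

```text
time_s: 1.55
tcp_pos: [0.4224, 0.4595, 0.2388]
tool_rot: [-0.515, 0.485, 0.515, 0.485]
force: [0.2, 0.6, 0.2]
width: 0.0398
[0.4224256  0.45949684 0.23878155] [-5.97572442e-02  9.98212939e-01  9.66583864e-06] 1.55 0.0398061188106159
```

View pics/w1b.png

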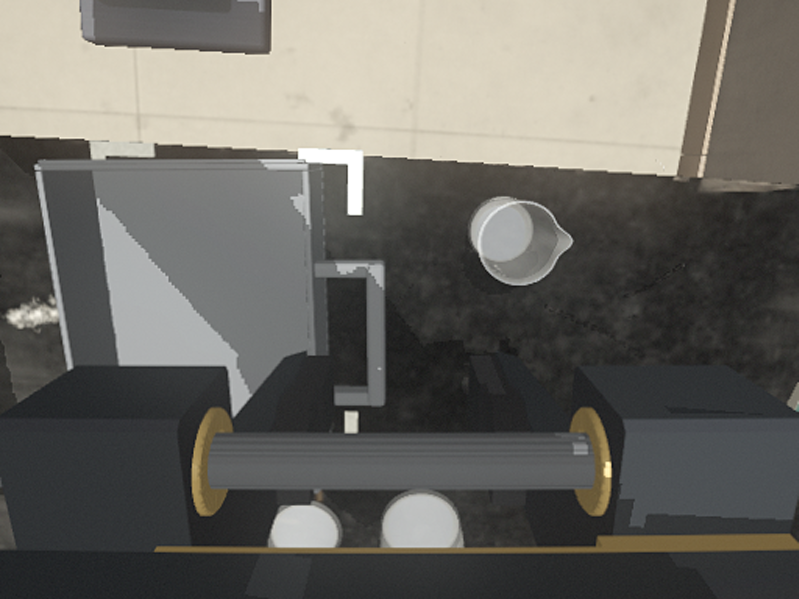

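The wrist view shows the box handle bar (top face x 368–384, y 262–404), the box's front corners at (36,163) and (310,160), tape at (362,150), and beaker_left at (515,240), clear of the path.

Run:
```python
from h import *
np.set_printoptions(precision=4,suppress=True)
c=load('w1')
def P(p,z): return atz(c,(np.array(p,float)+.5)/1.56-.5,z)
print('bar top outer/inner corners',P([(384,262),(384,404),(368,280),(369,386)],.054))
print('box',P([(36,163),(310,160),(313,352)],.06))
print('tape fr outer, fr inner, ',P([(362,150),(348,162),(362,214),(300,150),(90,143),(155,157),(345,432),(358,432)],0))
print('beaker',P([(503,230)],.0))
b=P([(376,272),(376,390)],.054); m=b.mean(0); print(m)
# triangulate with top view handle ends
t=load('top0')
f=lambda p:(np.array(p,float)+.5)/3.33-.5+[170,160]
print('z check far-handle corner',tri([(c,(np.array((384,404))+.5)/1.56-.5),(t,f((34,116)))]), tri([(c,(np.array((36,163))+.5)/1.56-.5),(t,f((220,258)))]))
print(togo([m[0],m[1],.03]))
```

```text
bar top outer/inner corners [[0.4223 0.4484 0.054 ]
 [0.5205 0.4535 0.054 ]
 [0.4346 0.4388 0.054 ]
 [0.5078 0.4427 0.054 ]]
box [[0.3731 0.2363 0.06  ]
 [0.3623 0.4014 0.06  ]
 [0.4834 0.4054 0.06  ]]
tape fr outer, fr inner,  [[0.354  0.4277 0.    ]
 [0.3628 0.4182 0.    ]
 [0.3986 0.4296 0.    ]
 [0.3566 0.3843 0.    ]
 [0.36   0.236  0.    ]
 [0.3671 0.2818 0.    ]
 [0.5735 0.4231 0.    ]
 [0.5729 0.4336 0.    ]]
beaker [[0.4039 0.5323 0.    ]]
[0.4698 0.4456 0.054 ]
z check far-handle corner [0.5203 0.4551 0.0572] [0.3712 0.2302 0.0504]
[208.9042 -46.4618 -16.7949]
```

```bash
python3 -m creep '[[[0,-25,-9,0,30],[0,-21.5,-8,0,30],[20,0,0,0,30],[35,0,0,0,30],[35,0,0,0,30],[30,0,0,0,30],[25,0,0,0,30],[20,0,0,0,30],[15,0,0,0,30],[10,0,0,0,30],[10,0,0,0,30],[10,0,0,0,30],[0,0,0,0,30],[0,0,0,0,30]]]'
python3 -m creep '[[[0,0,0,0,0],[0,0,0,0,0],[0,0,0,0,0],[0,0,0,0,0],[0,0,0,0,0],[0,0,0,0,0]]]' 30
```

```text
time_s: 3.0
tcp_pos: [0.4711, 0.4449, 0.029]
tool_rot: [0.514, -0.485, -0.514, -0.485]
force: [-0.5, -0.0, 0.0]
width: 0.0299
time_s: 3.6
tcp_pos: [0.4711, 0.445, 0.0292]
tool_rot: [0.515, -0.485, -0.514, -0.485]
force: [-0.2, -0.2, 5.3]
width: 0.0116
```

Run:
```python
from h import *
big('scene0','s1',200,160,400,310,4)
```

```text
(no output)
```

View pics/s1.png

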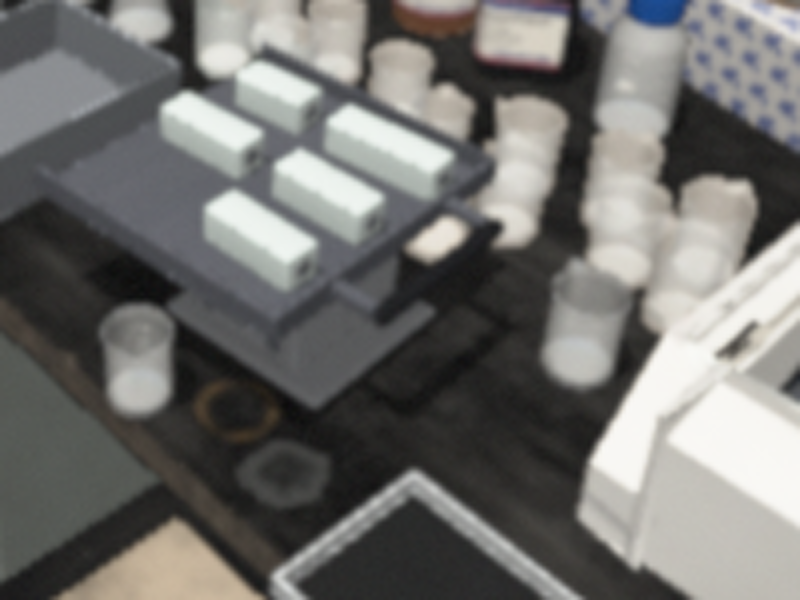

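In this scene crop the tray's wall-top corners are at (42,168), (265,48), (278,330) and (492,165). Spacer front-top corners can be read too. I'll triangulate these with the top view.

Run:
```python
from h import *
np.set_printoptions(precision=4,suppress=True)
t=load('top0');s=load('scene0')
T=lambda p:(np.array(p,float)+.5)/3.33-.5+[170,160]
S=lambda p:(np.array(p,float)+.5)/4-.5+[200,160]
for n,a,b in [('lipF',(297,242),(42,166)),('lipB',(290,40),(265,46)),('endF',(494,235),(278,325)),('endB',(482,36),(493,163)),
  ('sp90 endF top',(473,88),(443,172)),('Rfront endF top',(475,203),(292,266)),('kit FL outer',(547,308),(275,578)),('kit BL outer',(546,205),(415,472))]:
    print(n,tri([(t,T(a)),(s,S(b))]),atz(s,[S(b)],.116)[0])
```

```text
lipF [0.3862 0.1412 0.1162] [0.3894 0.1404 0.116 ]
lipB [0.6134 0.1633 0.1124] [0.6091 0.1592 0.116 ]
endF [ 0.4043 -0.0753  0.1142] [ 0.4046 -0.0774  0.116 ]
endB [ 0.6278 -0.053   0.1156] [ 0.6258 -0.0526  0.116 ]
sp90 endF top [ 0.5689 -0.0483  0.1317] [ 0.592  -0.0377  0.116 ]
Rfront endF top [ 0.4369 -0.0519  0.1265] [ 0.4473 -0.0438  0.116 ]
kit FL outer [ 0.3367 -0.1507  0.0143] [ 0.2825 -0.2076  0.116 ]
kit BL outer [ 0.4575 -0.147   0.0118] [ 0.3832 -0.2057  0.116 ]
```

```bash
python3 -m creep '[[[0,0,-4,0,0],[0,-0.5,-8,0,0],[0,-0.5,-10,0,0],[0,-0.5,-10,0,0],[0,-0.5,-10,-0.3,0],[0,-0.5,-10,-0.3,0],[0,-0.5,-10,-0.3,0],[0,-0.5,-10,-0.3,0],[0,-0.5,-10,-0.2,0],[0,-0.5,-10,0,0],[0,-0.5,-10,0,0],[0,-0.5,-10,0,0],[0,-0.5,-10,0,0],[0,-0.5,-8,0,0],[0,-0.5,-5,0,0],[0,0,0,0,0],[0,0,0,0,0]]]'
python3 - <<'E'
from h import *
s,R=axes();print(s['tcp_pos'],R[:,2],s['width'],s['force'])
c=snap('wrist','w2'); d=snap('scene','s2')
a=cv2.imread('pics/w2.png'); b=cv2.imread('pics/s2.png')[90:282,120:376]
cv2.imwrite('pics/m2.png',np.vstack([cv2.resize(a[:220],None,fx=1.56,fy=1.56),]))
snap('top','t2')
t=cv2.imread('pics/t2.png')[160:260,170:410]
m=np.hstack([cv2.resize(a[:256],(400,200)),cv2.resize(b,(400,300))[:200]])
cv2.imwrite('pics/m2.png',np.vstack([m,cv2.resize(t,(800,333),interpolation=cv2.INTER_CUBIC)]))
E
```

```text
time_s: 5.3
tcp_pos: [0.488, 0.3099, 0.0291]
tool_rot: [0.521, -0.479, -0.52, -0.479]
force: [-0.0, -0.6, 6.3]
width: 0.0119
[0.48798149 0.30986274 0.02910001] [-8.27465218e-02  9.96570457e-01 -5.80268787e-04] 0.011886619029259344 [-4.35122147e-03 -5.80106154e-01  6.32266454e+00]
```

View pics/m2.png

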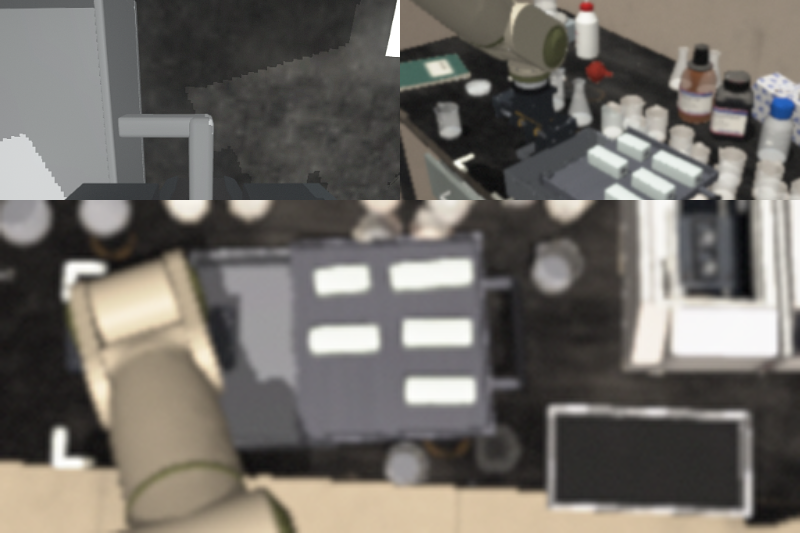

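```bash
python3 -m creep '[[[0,0,0,0,30],[0,0,0,0,30],[0,0,0,0,30],[-10,0,0,0,30],[-30,0,0,0,40],[-45,0,0,0,46],[-50,0,0,0,46],[-45,0,0,0,46],[-35,0,-10,0,46],[-15,0,-20,0,46],[0,2,-40,0,46],[0,2,-40,0,46],[0,2,-40,0,46],[0,2,-40,0,46],[0,2,-40,0,46],[0,2,-40,0,46],[0,2,-40,0,46],[0,2,-30,0,46],[0,0,0,8.5,46],[0,0,0,8.5,46]]]'
python3 -m creep '[[[0,0,0,8.5,46],[0,0,0,8.5,46],[0,0,0,8.5,46],[0,0,0,8.5,46],[0,0,0,8.5,46],[0,0,0,8.5,46],[0,0,0,8.5,46],[0,0,0,8.5,46],[0,0,0,4.9,46],[0,0,0,0,46],[0,0,0,0,46],[0,0,0,0,46]]]'
python3 - <<'E'
from h import *
s,R=axes();print(s['tcp_pos'],R[:,2],s['qpos'])
c=snap('wrist','w3'); d=snap('top','t3'); 
a=cv2.imread('pics/w3.png')[:256]; t=cv2.imread('pics/t3.png')[160:240,170:330]
cv2.imwrite('pics/m3.png',np.vstack([cv2.resize(a,(800,400)),cv2.resize(t,(400,200),interpolation=cv2.INTER_CUBIC).repeat(2,1)[:,:800]]))
E
```

```text
time_s: 7.45
tcp_pos: [0.4997, -0.0304, 0.2593]
tool_rot: [-0.442, 0.552, 0.442, 0.552]
force: [-0.2, -0.4, 0.0]
width: 0.0462
time_s: 8.65
tcp_pos: [0.4999, -0.0294, 0.2589]
tool_rot: [-0.031, 0.706, 0.031, 0.706]
force: [-0.4, 0.2, 0.3]
width: 0.0458
[ 0.4998914  -0.02943931  0.25892678] [9.96246698e-01 8.65591848e-02 1.54947015e-04] [-2.93193067e-01  2.44348819e-01  1.53475530e+00 -3.77592833e-05
  1.36230695e+00 -3.79852890e-01]
```

View pics/m3.png

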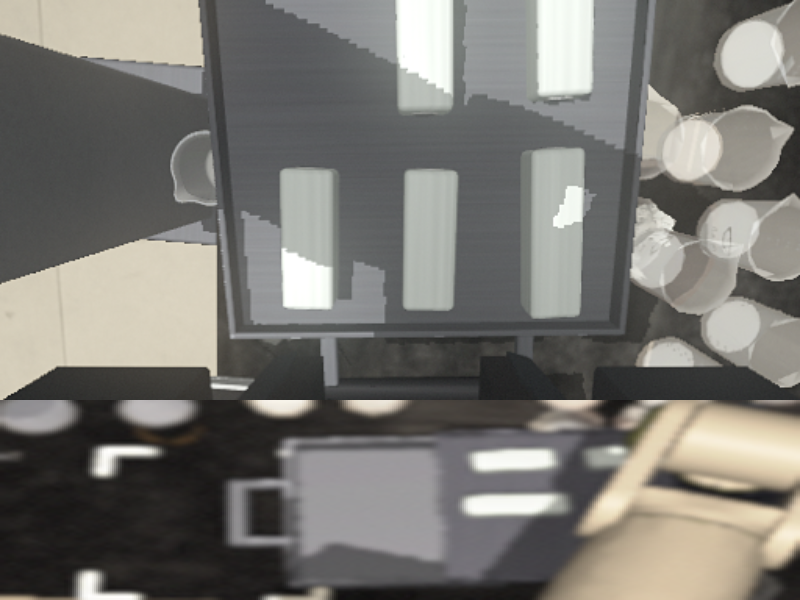

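The wrist view shows the tray with two upright 75s at (308,240) and (431,240), the 90 at (552,233), and the ends of the left 75 (425,50) and the 60 (565,45).

Run:
```python
from h import *
np.set_printoptions(precision=4,suppress=True)
c=load('w3')
W=lambda p:(np.array(p,float)+.5)/1.5625-.5
for n,q in [('Rfront',[(281,170),(336,170),(333,309),(282,309)]),('Rmid',[(405,170),(458,170),(454,309),(404,309)]),('R90',[(522,150),(584,150),(581,317),(524,317)]),('Lmid end',[(399,108),(453,108)]),('L60 end',[(537,95),(592,95)])]:
    x=atz(c,W(q),.128); print(n,x.mean(0),x[:, :2].tolist())
    if len(q)==4: 
        d=(x[0]+x[1]-x[2]-x[3])/2; print('  len',np.linalg.norm(d),'yaw',np.arctan2(-d[0],d[1]), 'w',np.linalg.norm(x[0]-x[1]))
e=atz(c,W([(233,336),(627,333)]),.116); print('end wall outer',e, np.arctan2(*(e[1]-e[0])[[1,0]]))
# box from top t3
t=load('t3'); T=lambda p:(np.array(p,float)+.5)/[5,2.5]-.5+[170,160-160]
T=lambda p:np.c_[(np.array(p,float)[:,0]+.5)/5-.5+170,(np.array(p,float)[:,1]-400+.5)/2.5-.5+160]
print('box back-left, front-left corners',atz(t,T([(283,440),(292,583)]),.06)); print('handle',atz(t,T([(232,482),(236,542)]),.054))
```

```text
Rfront [ 0.4495 -0.0116  0.128 ] [[0.43420533068083506, 0.023933236081782612], [0.4620900952346579, 0.02631314825672556], [0.4646031666097492, -0.04715235441506077], [0.4369895509110071, -0.04957454687741637]]
  len 0.07353435929468345 yaw 0.03602695228835596 w 0.027986140787585836
Rmid [ 0.5134 -0.006   0.128 ] [[0.4969994314896832, 0.029339546902834093], [0.5238057144941968, 0.03169884746450527], [0.529973439046757, -0.04142978480088878], [0.5029652541714232, -0.043792140593621895]]
  len 0.07338137383785756 yaw 0.08276904336305223 w 0.02690990723986942
R90 [0.5773 0.0022 0.128 ] [[0.5548302007149397, 0.04433418057268649], [0.5860636319064201, 0.0471805393419021], [0.599596811624147, -0.03991044344097962], [0.5685115826856633, -0.042614934661132836]]
  len 0.08807750576276184 yaw 0.15511338389164825 w 0.03136285991799902
Lmid end [0.5047 0.06   0.128 ] [[0.49139714449200966, 0.05885944992667044], [0.5179799753072197, 0.061200608054617356]]
L60 end [0.572  0.0722 0.128 ] [[0.5585059966701719, 0.07096711055291663], [0.5855823460113267, 0.07347962974826291]]
end wall outer [[ 0.4068 -0.0719  0.116 ]
 [ 0.6323 -0.0504  0.116 ]] 0.09516331204001989
box back-left, front-left corners [[0.605  0.2822 0.06  ]
 [0.3823 0.26   0.06  ]]
handle [[0.5375 0.3176 0.054 ]
 [0.4437 0.3077 0.054 ]]
```

```bash
python3 -m creep '[[[0,10,-25,2.7,46],[0,9.8,-24.7,0,46],[20,0,0,0,46],[35,0,0,0,46],[35,0,0,0,46],[25,0,0,0,46],[15,0,0,0,46],[10,0,0,0,46],[8,0,0,0,46],[7,0,0,0,46],[0,0,0,0,46],[0,0,0,0,0],[0,0,0,0,0],[0,0,0,0,0],[0,0,0,0,0],[0,0,0,0,0],[0,0,0,0,0]]]' 40
```

```text
time_s: 10.45
tcp_pos: [0.4494, -0.0128, 0.1041]
tool_rot: [-0.013, 0.707, 0.013, 0.707]
force: [-1.2, -0.4, 5.6]
width: 0.0279
```

```bash
python3 -m creep '[[[-10,0,0,0,0],[-20,0,0,0,0],[-30,0,0,0,0],[-30,0,0,-4,0],[-10,0,0,-8.5,0],[0,0,0,-8.5,0],[0,0,0,-8.5,0],[0,0,0,-8.5,0],[0,0,0,-8.5,0],[0,0,0,-8.5,0],[0,0,0,-8.5,0],[0,0,0,-8.5,0],[0,0,0,-8.5,0],[0,0,0,-8.5,0],[0,0,0,-8.5,0],[0,0,0,-1.2,0],[0,5,-20,0,0],[0,6,-30,0,0],[0,6,-30,0,0],[0,6,-30,0,0]]]'
python3 -m creep '[[[0,6,-30,0,0],[0,6,-30,0,0],[0,6,-30,0,0],[0,6,-30,0,0],[0,6,-30,0,0],[0,6,-30,0,0],[0,2.4,-17,0,0],[0,0,0,0,0],[0,0,0,0,0],[0,0,0,0,0]]]'
python3 - <<'E'
from h import *
s,R=axes();print(s['tcp_pos'],R[:,2],s['qpos'],s['width'])
c=snap('wrist','w4'); big('w4','w4b',0,0,512,300,1.5625)
E
```

```text
time_s: 12.45
tcp_pos: [0.4471, -0.1262, 0.204]
tool_rot: [0.544, -0.451, -0.544, -0.451]
force: [0.4, 0.1, -0.7]
width: 0.0275
time_s: 13.45
tcp_pos: [0.4468, -0.3248, 0.2039]
tool_rot: [-0.545, 0.45, 0.545, 0.451]
force: [0.1, 0.2, -0.7]
width: 0.0275
[ 0.44679289 -0.32477989  0.20385982] [-1.88263549e-01  9.82118482e-01  3.51149312e-04] [-8.40760216e-01  4.01134128e-01  1.46667229e+00  1.40390038e-04
  1.27411521e+00 -2.60099141e+00] 0.02748070918190152
```

View pics/w4b.png

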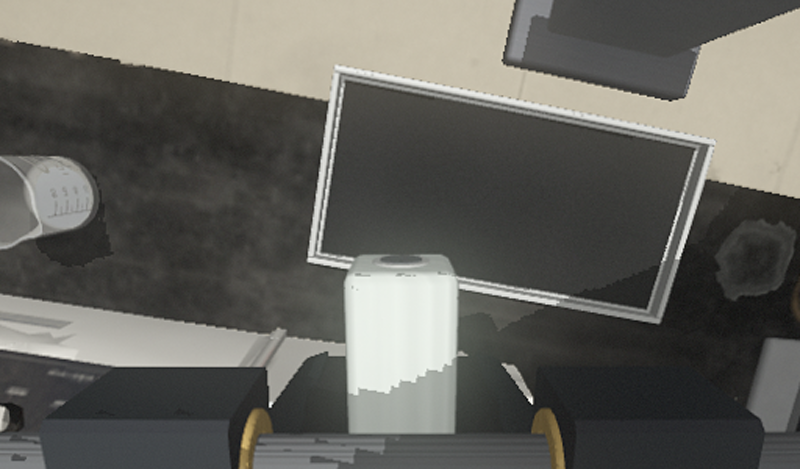

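The kit tray is clearly visible, with rim corners at (336,66), (713,142), (660,322) and (308,262). The spacer is held straight. I over-twisted by about 8.5°.

Run:
```python
from h import *
np.set_printoptions(precision=4,suppress=True)
c=load('w4')
W=lambda p:(np.array(p,float)+.5)/1.5625-.5
x=atz(c,W([(336,66),(713,142),(660,322),(308,262)]),.016); m=x.mean(0);print(x,m)
e=(x[1]+x[2]-x[0]-x[3]); yaw=np.arctan2(-e[0],e[1]); print(yaw,np.linalg.norm(e)/2,[np.linalg.norm(x[i]-x[(i+1)%4]) for i in range(4)])
t=load('top0');T=lambda p:(np.array(p,float)+.5)/3.33-.5+[170,160]
print('z check',tri([(c,W((336,66))),(t,T((748,317)))]),tri([(c,W((713,142))),(t,T((547,308)))]))
yd=np.array([-np.sin(yaw),np.cos(yaw),0])
s,R=axes()
# held spacer offset along its length: front end top edge in tool frame
f=atz(c,W([(350,273),(456,273)]),s['tcp_pos'][2]+.024); print('held front top edge in tool',1000*(f-s['tcp_pos'])@R)
for k in(-.055,0,.055):print(k,m+k*yd)
h=np.arctan2(R[1,2],R[0,2]);print('twist deg',np.degrees(h-(yaw+np.pi/2)))
R2=np.c_[[0,0,-1],[-np.cos(yaw),-np.sin(yaw),0],yd]
print('after-twist delta',1000*R2.T@(np.r_[(m-.055*yd)[:2],.009]-s['tcp_pos']))
```

```text
[[ 0.339  -0.385   0.016 ]
 [ 0.3374 -0.1529  0.016 ]
 [ 0.4536 -0.1497  0.016 ]
 [ 0.4577 -0.3839  0.016 ]] [ 0.3969 -0.2679  0.016 ]
0.012125939915418226 0.23316543509044643 [np.float64(0.23207747247450816), np.float64(0.116253069462528), np.float64(0.2342596706747121), np.float64(0.11865926881360972)]
z check [ 0.3371 -0.3872  0.0037] [ 0.336  -0.1499  0.0102]
held front top edge in tool [[-24.0033  38.5273 -12.4341]
 [-24.0004  38.5261  12.4107]]
-0.055 [ 0.3976 -0.3229  0.016 ]
0 [ 0.3969 -0.2679  0.016 ]
0.055 [ 0.3962 -0.2129  0.016 ]
twist deg 10.182094257297486
after-twist delta [194.9204  49.244    2.5436]
```

```bash
python3 -m creep '[[[0,0,0,5,0],[0,0,0,5,0],[0,25,1.5,0,0],[0,24.2,1,0,0],[25,0,0,0,0],[40,0,0,0,0],[40,0,0,0,0],[30,0,0,0,0],[20,0,0,0,0],[15,0,0,0,0],[10,0,0,0,0],[5,0,0,0,0],[5,0,0,0,0],[3,0,0,0,0],[0,0,0,0,0],[1.5,0,0,0,0],[0,0,0,0,0]]]'
```

```text
time_s: 15.2
tcp_pos: [0.3976, -0.3241, 0.0094]
tool_rot: [0.504, -0.496, -0.504, -0.496]
force: [0.1, -0.9, -0.8]
width: 0.028
```

```bash
python3 -m creep '[[[1.2,0,0,0,0],[0,0,0,0,0],[0,0,0,0,36],[0,0,0,0,36],[0,0,0,0,36],[-8,0,0,0,36],[-25,0,0,0,36],[-40,0,0,0,36],[-45,0,0,0,46],[-45,0,0,0,46],[-32,0,10,0,46],[0,0,30,0,46],[0,0,40,0,46],[0,0,40,0,46],[0,0,40,0,46],[0,0,40,0,46],[0,-5,40,0,46],[0,-20,30,0,46],[0,-30,26,0,46],[0,-30,20,0,46]]]'
python3 -m creep '[[[0,-26,0,0,46],[0,-10,0,0,46],[0,0,0,8.5,46],[0,0,0,8.5,46],[0,0,0,8.5,46],[0,0,0,8.5,46],[0,0,0,8.5,46],[0,0,0,8.5,46],[0,0,0,8.5,46],[0,0,0,8.5,46],[0,0,0,8.5,46],[0,0,0,8.5,46],[0,0,0,1.1,46],[0,0,0,0,46],[0,0,0,0,46]]]'
python3 - <<'E'
from h import *
np.set_printoptions(precision=4,suppress=True)
s,R=axes();print(R[:,2],s['time_s'],togo([.5134,-.006,.104]))
E
```

```text
time_s: 17.2
tcp_pos: [0.4784, -0.005, 0.2039]
tool_rot: [0.504, -0.496, -0.504, -0.496]
force: [0.3, -0.5, -0.5]
width: 0.046
time_s: 18.7
tcp_pos: [0.5135, -0.0064, 0.2032]
tool_rot: [-0.03, 0.706, 0.03, 0.706]
force: [-0.7, 0.1, -0.3]
width: 0.0461
[0.9963 0.0856 0.    ] 18.7 [99.1736  0.455  -0.0563]
```

```bash
python3 -m creep '[[[30,0,0,0,46],[30,0,0,0,46],[20,0,0,0,46],[12,0,0,0,46],[7,0,0,0,46],[0,0,0,0,46],[0,0,0,0,0],[0,0,0,0,0],[0,0,0,0,0],[0,0,0,0,0],[0,0,0,0,0],[-10,0,0,0,0],[-25,0,0,0,0],[-35,0,0,0,0],[-30,0,0,0,0],[0,0,0,-8.5,0],[0,0,0,-8.5,0],[0,0,0,-8.5,0],[0,0,0,-8.5,0],[0,0,0,-8.5,0]]]' 40
python3 -m creep '[[[0,0,0,-8.5,0],[0,0,0,-8.5,0],[0,0,0,-8.5,0],[0,0,0,-8.5,0],[0,0,0,-8.5,0],[0,0,0,-1,0],[0,20,0,0,0],[0,35,-10,0,0],[0,35,-25,0,0],[0,20,-35,0,0],[0,10,-40,0,0],[0,0,-40,0,0],[0,0,-40,0,0],[0,0,-35,0,0],[0,0,-22,0,0],[0,0,-12,0,0],[0,0,0,0,0],[0,0,0,0,0]]]'
python3 - <<'E'
from h import *
np.set_printoptions(precision=4,suppress=True)
s,R=axes();print(R[:,2],s['width'],togo([.3969,-.2679,.0085]))
E
```

```text
time_s: 20.7
tcp_pos: [0.5135, -0.0062, 0.2044]
tool_rot: [-0.285, 0.647, 0.285, 0.647]
force: [-0.3, -1.2, -1.1]
width: 0.0278
time_s: 22.5
tcp_pos: [0.3972, -0.2659, 0.2041]
tool_rot: [-0.503, 0.497, 0.503, 0.497]
force: [0.3, 0.2, -0.8]
width: 0.0278
[-0.0127  0.9999  0.0005] 0.027761677230144437 [195.5528   0.2729  -2.0477]
```

```bash
python3 -m creep '[[[30,0,-2,0,0],[45,0,0,0,0],[40,0,0,0,0],[30,0,0,0,0],[20,0,0,0,0],[12,0,0,0,0],[9,0,0,0,0],[6,0,0,0,0],[3,0,0,0,0],[0.5,0,0,0,0],[0,0,0,0,0],[0,0,0,0,36],[0,0,0,0,36],[0,0,0,0,36],[-8,0,0,0,36],[-25,0,0,0,36],[-40,0,0,0,36],[-45,0,0,0,46],[-45,0,0,0,46],[-32,0,10,0,46]]]'
python3 -m creep '[[[0,0,30,0,46],[0,0,40,0,46],[0,0,40,0,46],[0,0,40,0,46],[0,0,40,0,46],[0,-10,40,0,46],[0,-25,40,0,46],[0,-30,35,0,46],[0,-25,30,0,46],[0,-15,18,0,46],[0,0,0,8.5,46],[0,0,0,8.5,46],[0,0,0,8.5,46],[0,0,0,8.5,46],[0,0,0,8.5,46],[0,0,0,8.5,46],[0,0,0,8.5,46],[0,0,0,8.5,46],[0,0,0,8.5,46],[0,0,0,8.5,46]]]'
python3 -m creep '[[[0,0,0,0.8,46],[0,0,0,0,46],[0,0,0,0,46]]]'
python3 - <<'E'
from h import *
np.set_printoptions(precision=4,suppress=True)
s,R=axes();print(R[:,2],s['width'],togo([.5015,.0972,.104]))
c=snap('wrist','w5');snap('scene','s5')
a=cv2.imread('pics/w5.png')[:240]; b=cv2.imread('pics/s5.png')[180:380,240:400]
m=np.zeros((600,800,3),np.uint8); m[:375]=cv2.resize(a,(800,375)); m[375:,:]=0
b=cv2.resize(b[40:],(300,225)); m[375:,:300]=b; cv2.imwrite('pics/m5.png',m)
E
```

```text
time_s: 24.5
tcp_pos: [0.3972, -0.2595, 0.2071]
tool_rot: [0.505, -0.497, -0.502, -0.497]
force: [0.2, -0.2, -0.7]
width: 0.0458
time_s: 26.5
tcp_pos: [0.4972, 0.0955, 0.2041]
tool_rot: [-0.033, 0.706, 0.033, 0.706]
force: [0.9, -0.3, 0.1]
width: 0.0457
time_s: 26.8
tcp_pos: [0.4973, 0.0955, 0.2037]
tool_rot: [-0.032, 0.706, 0.032, 0.706]
force: [-0.5, -0.5, -0.2]
width: 0.046
[0.996  0.0894 0.0001] 0.04600911373216916 [99.7205  1.2776  4.3433]
```

View pics/m5.png

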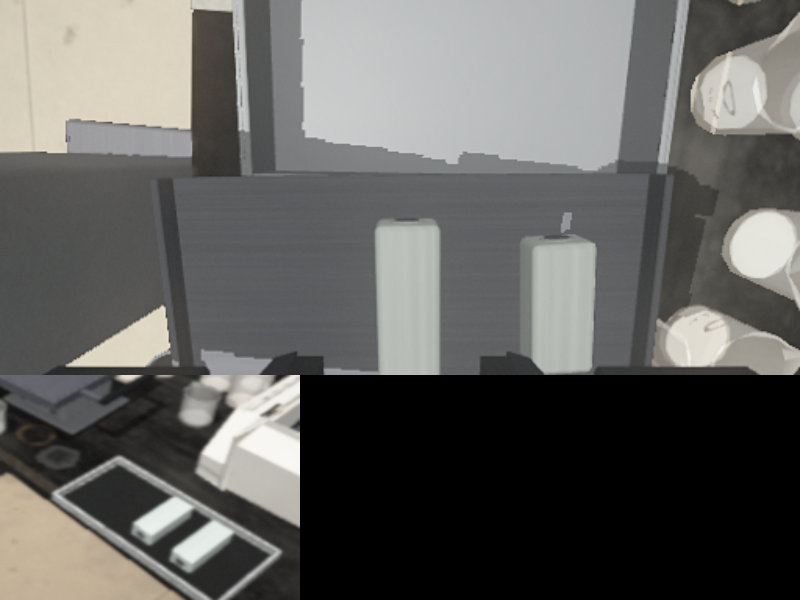

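Two 75s lie side by side in the kit tray. The third is between the fingers at x 376–440, and the box rim shows beyond the lip, running x 233–688 at the top.

Run:
```python
from h import *
np.set_printoptions(precision=4,suppress=True)
c=load('w5');W=lambda p:(np.array(p,float)+.5)/1.5625-.5
L=atz(c,W([(152,180),(671,175)]),.116); m=L.mean(0); print('lip',L,m,np.linalg.norm(L[0]-L[1]),np.arctan2(*(L[1]-L[0])[[1,0]]))
B=atz(c,W([(232,0),(243,170),(689,0),(668,170)]),.06); print('box sides',B)
e=(B[0]-B[1]+B[2]-B[3]); print('box yaw',np.arctan2(-e[0],e[1]))
for yaw in(.085,.095):
    xd=np.array([np.cos(yaw),np.sin(yaw),0]); print('lateral box-lip mm',1000*((B.mean(0)-m)@xd), [1000*((b-m)@xd) for b in B])
p=atz(c,W([(376,228),(439,228)]),.128);print('75 far end',p,p.mean(0))
```

```text
lip [[0.3852 0.1414 0.116 ]
 [0.6085 0.1638 0.116 ]] [0.4969 0.1526 0.116 ] 0.2243400903429126 0.09959192307541861
box sides [[0.4013 0.2285 0.06  ]
 [0.4084 0.1464 0.06  ]
 [0.6276 0.2495 0.06  ]
 [0.6342 0.1671 0.06  ]]
box yaw 0.08324326782345298
lateral box-lip mm 24.801343548372532 [np.float64(-88.72544123960297), np.float64(-88.6205060645228), np.float64(138.47318530769653), np.float64(138.0781361899193)]
lateral box-lip mm 25.233469367323934 [np.float64(-87.88351220977594), np.float64(-88.60251714564846), np.float64(139.32120651879376), np.float64(138.0987003059263)]
75 far end [[0.4839 0.1309 0.128 ]
 [0.5101 0.1332 0.128 ]] [0.497 0.132 0.128]
```

```bash
python3 -m creep '[[[20,0.5,3.7,0,46],[30,0,0,0,46],[25,0,0,0,46],[15,0,0,0,46],[9.5,0,0,0,46],[0,0,0,0,46],[0,0,0,0,0],[0,0,0,0,0],[0,0,0,0,0],[0,0,0,0,0],[0,0,0,0,0],[-10,0,0,0,0],[-25,0,0,0,0],[-35,0,0,0,0],[-30,0,0,-5,0],[0,0,0,-8.5,0],[0,0,0,-8.5,0],[0,0,0,-8.5,0],[0,0,0,-8.5,0],[0,0,0,-8.5,0]]]' 40
python3 -m creep '[[[0,0,0,-8.5,0],[0,0,0,-8.5,0],[0,0,0,-8.5,0],[0,0,0,-8.5,0],[0,0,0,-4.5,0],[0,20,-10,0,0],[0,30,-30,0,0],[0,30,-40,0,0],[0,18,-40,0,0],[0,7,-40,0,0],[0,0,-40,0,0],[0,0,-40,0,0],[0,0,-30,0,0],[0,0,-25,0,0],[0,0,-13,0,0],[0,0,0,0,0],[0,0,0,0,0]]]'
python3 - <<'E'
from h import *
np.set_printoptions(precision=4,suppress=True)
s,R=axes();print(R[:,2],s['width'],togo([.3965,-.2129,.0085]))
E
```

```text
time_s: 28.9
tcp_pos: [0.5008, 0.0964, 0.2044]
tool_rot: [-0.315, 0.633, 0.315, 0.633]
force: [-0.5, 0.2, -0.7]
width: 0.0274
time_s: 30.6
tcp_pos: [0.4011, -0.2125, 0.2041]
tool_rot: [-0.504, 0.496, 0.504, 0.496]
force: [0.5, 0.2, -1.4]
width: 0.0276
[-0.0171  0.9999  0.0005] 0.02764436640686817 [195.5685   4.5738  -0.3988]
```

```bash
python3 -m creep '[[[30,4.6,0,0,0],[45,0,0,0,0],[40,0,0,0,0],[30,0,0,0,0],[20,0,0,0,0],[12,0,0,0,0],[9,0,0,0,0],[6,0,0,0,0],[3,0,0,0,0],[0.5,0,0,0,0],[0,0,0,0,0],[0,0,0,0,36],[0,0,0,0,36],[0,0,0,0,36],[-8,0,0,0,36],[-25,0,0,0,36],[-40,0,0,0,36],[-45,0,0,0,36],[-45,0,0,0,36],[-50,0,10,0,30]]]'
python3 -m creep '[[[-20,0,30,0,30],[0,0,45,0,30],[0,0,45,0,30],[0,0,45,0,30],[0,-10,45,0,30],[0,-10,45,0,30],[0,-10,45,0,30],[0,-10,45,0,30],[0,-10,45,0,30],[0,-10,45,0,30],[0,-10,40,0,30],[0,0,30,0,30],[0,0,17,0,30],[0,0,0,0,30],[0,0,0,0,30]]]'
python3 - <<'E'
from h import *
s,R=axes();print(s['tcp_pos'],R[:,2])
snap('wrist','w6');snap('top','t6')
a=cv2.imread('pics/w6.png')[:260]; b=cv2.imread('pics/t6.png')[195:260,320:400]
m=np.zeros((600,800,3),np.uint8); m[:406]=cv2.resize(a,(800,406)); m[406:,:239]=cv2.resize(b,(239,194)); cv2.imwrite('pics/m6.png',m)
E
```

```text
time_s: 32.6
tcp_pos: [0.3959, -0.2036, 0.2228]
tool_rot: [0.504, -0.496, -0.504, -0.496]
force: [1.1, -0.8, 0.5]
width: 0.0309
time_s: 34.1
tcp_pos: [0.4576, 0.3186, 0.2408]
tool_rot: [0.504, -0.496, -0.504, -0.496]
force: [0.3, 0.3, 0.3]
width: 0.0298
[0.45757019 0.31863862 0.24076053] [-1.67019945e-02  9.99860427e-01 -4.11622866e-04]
```

View pics/m6.png

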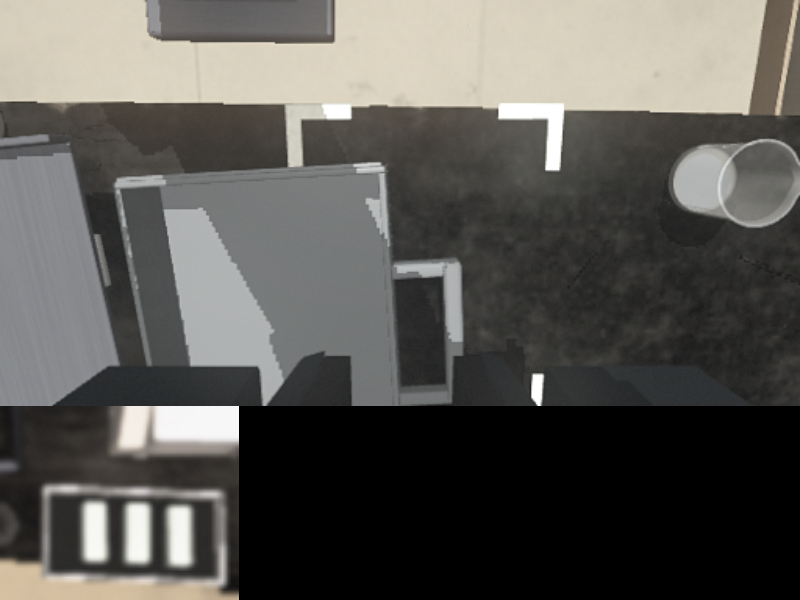

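All three 75s lie parallel in the kit tray. The box has been knocked: its front rim corners are now at (116,180) and (384,165), and its handle bar is at x 446–461, y 262–402. Bay tape corners are at (286,104) and (563,104).

Run:
```python
from h import *
np.set_printoptions(precision=4,suppress=True)
c=load('w6');W=lambda p:(np.array(p,float)+.5)/1.5625-.5
B=atz(c,W([(116,180),(384,165)]),.06);d=B[1]-B[0];y1=np.arctan2(-d[0],d[1]);print(B,np.linalg.norm(d),y1)
H=atz(c,W([(460,262),(464,402)]),.054);print('bar',H,np.arctan2(*(H[1]-H[0])[[1,0]]))
S=atz(c,W([(384,165),(396,395)]),.06);e=S[1]-S[0];print('side yaw',np.arctan2(e[1],e[0]))
print('tape outer',atz(c,W([(286,104),(563,104),(302,118),(547,119),(546,170),(560,170),(533,375),(543,375)]),0))
y=.0832;xd=np.array([np.cos(y),np.sin(y),0]);yd=np.array([-np.sin(y),np.cos(y),0])
ctr=B[1]+.112*xd-.083*yd;print('ctr',ctr,'handle',ctr+.122*yd)
print('H mid',H.mean(0)-.006*yd)
```

```text
[[0.4081 0.1443 0.06  ]
 [0.3971 0.3067 0.06  ]] 0.1627762106903942 0.0680690377167207
bar [[0.4563 0.3554 0.054 ]
 [0.5534 0.3626 0.054 ]] 0.07350131359572737
side yaw 0.06252945739568443
tape outer [[0.3579 0.2367 0.    ]
 [0.3545 0.4279 0.    ]
 [0.3669 0.2475 0.    ]
 [0.3646 0.4176 0.    ]
 [0.3991 0.4198 0.    ]
 [0.3989 0.4297 0.    ]
 [0.5555 0.4229 0.    ]
 [0.5554 0.4308 0.    ]]
ctr [0.5156 0.2333 0.06  ] handle [0.5054 0.3549 0.06  ]
H mid [0.5054 0.353  0.054 ]
```

```bash
python3 -m creep '[[[0,0,0,-3.1,30],[0,-25,16,0,30],[0,-25,15.5,0,30],[20,0,0,0,30],[40,0,0,0,30],[40,0,0,0,30],[35,0,0,0,30],[25,0,0,0,30],[20,0,0,0,30],[15,0,0,0,30],[10,0,0,0,30],[7,0,0,0,30],[0,0,0,0,30],[0,0,0,0,0],[0,0,0,0,0],[0,0,0,0,0],[0,0,0,0,0],[0,0,0,0,0]]]' 30
python3 -m creep '[[[0,4,0,0,0],[0,5,0,0,0],[0,5,-2,0,0],[0,5,-5,-0.3,0],[0,3.5,-8,-0.3,0],[0,1.2,-8,-0.3,0],[0,0,-8,-0.1,0],[0,0,-6,0,0],[0,0,-3.4,0,0],[0,0,0,0,0],[0,0,0,0,0]]]'
python3 - <<'E'
from h import *
s,R=axes();print(s['tcp_pos'],R[:,2],s['width'])
E
```

```text
time_s: 36.0
tcp_pos: [0.5056, 0.3546, 0.0292]
tool_rot: [0.518, -0.482, -0.517, -0.482]
force: [-0.5, -0.1, 5.6]
width: 0.0118
time_s: 37.1
tcp_pos: [0.4845, 0.3129, 0.0292]
tool_rot: [-0.521, 0.477, 0.522, 0.478]
force: [-0.3, 1.3, 7.9]
width: 0.0117
[0.48449538 0.31287644 0.0292186 ] [-8.80234500e-02  9.96117993e-01  9.03837526e-04] 0.011734866895117716
```

```bash
python3 -m creep '[[[0,0,0,0,30],[0,0,0,0,30],[0,0,0,0,30],[-10,0,0,0,30],[-35,0,0,0,30],[-50,0,0,0,30],[-50,0,0,0,30],[-50,0,0,0,34],[-35,0,-10,0,34],[0,15,-40,0,34],[0,20,-40,0,34],[0,15,-35,0,34],[0,7,-14,0,34],[0,0,0,0,34],[0,0,0,0,34]]]'
python3 - <<'E'
from h import *
s,R=axes();print(s['tcp_pos'],R[:,2])
snap('wrist','w7'); big('w7','w7b',0,0,512,250,1.5625)
E
```

```text
time_s: 38.6
tcp_pos: [0.4407, 0.1696, 0.2589]
tool_rot: [0.522, -0.477, -0.522, -0.478]
force: [-0.2, 0.8, -0.1]
width: 0.0339
[0.44074114 0.16958024 0.25891341] [-8.81094755e-02  9.96110708e-01  4.22176186e-04]
```

View pics/w7b.png

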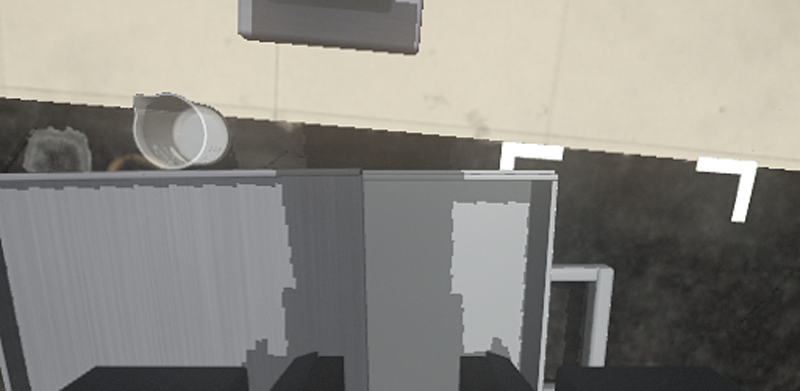

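The box's front rim corner is at (557,171) and the tray's lip front corner at (361,169). The two front edges are in line.

Run:
```python
from h import *
np.set_printoptions(precision=4,suppress=True)
c=load('w7');W=lambda p:(np.array(p,float)+.5)/1.5625-.5
F=atz(c,W([(557,171),(366,170),(548,380)]),.06);L=atz(c,W([(361,169),(2,172),(367,350)]),.116);T=atz(c,W([(504,143),(757,163),(515,156)]),0)
ya=lambda d:np.arctan2(-d[0],d[1])
print('box corner',F,'yaw front',ya(F[0]-F[1]),'side',ya(np.array([-(F[2]-F[0])[1],(F[2]-F[0])[0]])),'\nlip',L,ya(L[0]-L[1]),'\ntape',T)
y=.088;xd=np.array([np.cos(y),np.sin(y),0]);yd=np.array([-np.sin(y),np.cos(y),0])
lip=L[0]+.114*xd; ctr=F[0]+.112*xd-.083*yd; d=ctr-lip
print('lip',lip,'ctr',ctr,'lat',d@xd*1000,'along',d@yd*1000)
```

```text
box corner [[0.3754 0.2624 0.06  ]
 [0.3857 0.1418 0.06  ]
 [0.5172 0.2792 0.06  ]] yaw front 0.0848028296978599 side 0.11830824927493566 
lip [[ 0.3839  0.1427  0.116 ]
 [ 0.4016 -0.0497  0.116 ]
 [ 0.485   0.1532  0.116 ]] 0.09186170734896114 
tape [[0.3589 0.2375 0.    ]
 [0.3553 0.4286 0.    ]
 [0.3674 0.2469 0.    ]]
lip [0.4975 0.1527 0.116 ] ctr [0.4943 0.1895 0.06  ] lat 0.07452697516129518 along 36.999269999402706
```

```bash
python3 -m creep '[[[0,-5,-20,0,34],[0,-8,-40,0,34],[0,-8,-40,0,34],[0,-8,-40,0,34],[0,-8,-40,0,34],[0,-8,-40,0,34],[0,-7,-32,0,34],[0,-4.5,-22.7,0,34],[0,0,0,0,34],[20,0,0,0,34],[35,0,0,0,34],[35,0,0,0,34],[25,0,0,0,34],[0,0,0,0,34],[0,0,0,0,34]]]'
python3 - <<'E'
from h import *
np.set_printoptions(precision=4,suppress=True)
s,R=axes();print(s['tcp_pos'],R[:,2],togo([.5212,-.0985,.088]))
snap('wrist','w8'); big('w8','w8b',0,0,512,300,1.5625)
E
```

```text
time_s: 40.15
tcp_pos: [0.5215, -0.0987, 0.1443]
tool_rot: [0.522, -0.477, -0.522, -0.477]
force: [0.3, 0.3, 0.6]
width: 0.034
[ 0.5215 -0.0987  0.1443] [-0.0897  0.996  -0.0001] [56.3147  0.2893  0.2116]
```

View pics/w8b.png

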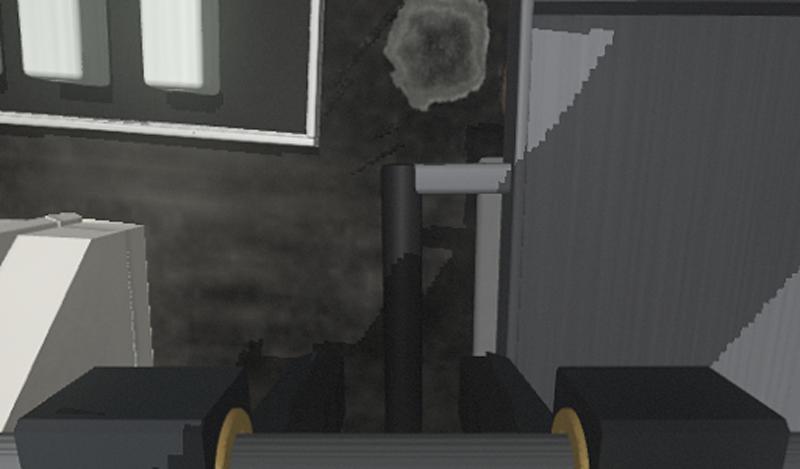

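```bash
python3 -m creep '[[[25,0,0,0,34],[20,0,0,0,34],[11.5,0,0,0,34],[0,0,0,0,34],[0,0,0,0,0],[0,0,0,0,0],[0,0,0,0,0],[0,0,0,0,0],[0,0,0,0,0]]]' 45
python3 -m creep '[[[-6,0,0.6,0,0],[-6.2,0,0.7,0,0],[-12.2,0,1.3,0,0],[-12,0,2.3,0,0],[-12,0,2.8,0,0],[-11.7,0,3.5,0,0],[-11.7,0,3.9,0,0],[-11.3,0,4.6,0,0],[-11.2,0,5.1,0,0],[0,0,0,0,0],[0,0,0,0,0]]]'
```

```text
time_s: 41.1
tcp_pos: [0.5213, -0.0984, 0.088]
tool_rot: [-0.521, 0.477, 0.522, 0.478]
force: [0.2, 9.2, 4.3]
width: 0.0116
time_s: 42.2
tcp_pos: [0.5187, -0.0734, 0.1812]
tool_rot: [-0.521, 0.477, 0.522, 0.478]
force: [3.0, 8.3, -7.9]
width: 0.0118
```

```bash
python3 -m creep '[[[-10.8,0,5.7,0,0],[-10.6,0,6.2,0,0],[-10.2,0,6.8,0,0],[-10,0,7.2,0,0],[-9.4,0,7.8,0,0],[-9.2,0,8.1,0,0],[-8.8,0,8.6,0,0],[-8.2,0,9.1,0,0],[-7.7,0,9.5,0,0],[-7.4,0,9.9,0,0],[0,0,0,0,0],[0,0,0,0,0],[0,0,0,0,0],[0,0,0,0,0],[0,0,0,0,0],[0,0,0,0,0]]]'
python3 - <<'E'
from h import *
snap('top','t9');snap('scene','s9')
a=cv2.imread('pics/t9.png')[150:260,200:340]; b=cv2.imread('pics/s9.png')[90:290,140:370]
m=np.zeros((400,800,3),np.uint8); m[:314,:400]=cv2.resize(a,(400,314),interpolation=cv2.INTER_CUBIC); m[:348,400:]=cv2.resize(b,(400,348),interpolation=cv2.INTER_CUBIC); cv2.imwrite('pics/m9.png',m)
E
```

```text
time_s: 43.8
tcp_pos: [0.5107, 0.006, 0.2706]
tool_rot: [-0.519, 0.477, 0.525, 0.477]
force: [5.6, 12.1, -21.8]
width: 0.0112
```

View pics/m9.png

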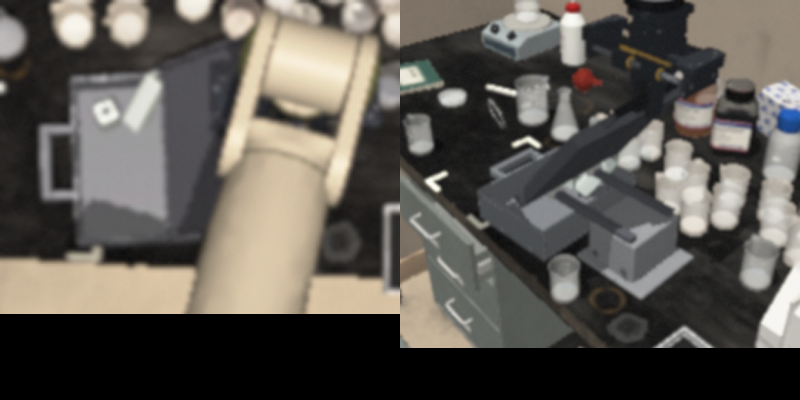

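Both remaining spacers are in the box. One stands at (105,112) and the other lies slanted at (143,102). Next I'll lower the tray in reverse.

```bash
python3 -m creep '[[[7.4,0,-9.9,0,0],[7.7,0,-9.5,0,0],[8.2,0,-9.1,0,0],[8.8,0,-8.6,0,0],[9.2,0,-8.1,0,0],[9.4,0,-7.8,0,0],[10,0,-7.2,0,0],[10.2,0,-6.8,0,0],[10.6,0,-6.2,0,0],[10.8,0,-5.7,0,0],[0,0,0,0,0]]]'
python3 -m creep '[[[11.2,0,-5.1,0,0],[11.3,0,-4.6,0,0],[11.7,0,-3.9,0,0],[11.7,0,-3.5,0,0],[12,0,-2.8,0,0],[12,0,-2.3,0,0],[10,0,-1.2,0,0],[6,0,-0.6,0,0],[4,0,-0.4,0,0],[2,0,-0.3,0,0],[0,0,0,0,0],[0,0,0,0,0]]]'
```

```text
time_s: 45.0
tcp_pos: [0.518, -0.0722, 0.1791]
tool_rot: [-0.519, 0.476, 0.524, 0.479]
force: [3.0, 16.6, -8.1]
width: 0.0107
time_s: 46.2
tcp_pos: [0.5206, -0.0975, 0.0893]
tool_rot: [-0.52, 0.477, 0.523, 0.478]
force: [0.7, 10.2, -1.0]
width: 0.0101
```

```bash
python3 -m creep '[[[1,0,0,0,0],[1,0,-0.3,0,0],[0,0,0,0,0],[0,0,0,0,18],[0,0,0,0,34],[0,0,0,0,34],[0,0,0,0,34],[-10,0,0,0,34],[-30,0,0,0,34],[-45,0,0,0,34],[-45,0,0,0,34],[-40,0,0,0,30],[0,5,30,0,30],[0,10,45,0,30],[0,10,45,0,30],[0,10,45,0,30],[0,10,45,0,30],[0,10,40,0,30],[0,2,25,0,30],[0,0,0,0,30]]]'
python3 - <<'E'
from h import *
s,R=axes();print(s['tcp_pos'],R[:,2])
snap('wrist','w10');snap('scene','s10')
a=cv2.imread('pics/w10.png')[:240]; b=cv2.imread('pics/s10.png')[100:290,130:370]
m=np.zeros((600,800,3),np.uint8); m[:375]=cv2.resize(a,(800,375)); m[375:,:284]=cv2.resize(b,(284,225)); cv2.imwrite('pics/m10.png',m)
E
```

```text
time_s: 48.2
tcp_pos: [0.4391, 0.1712, 0.2584]
tool_rot: [0.523, -0.476, -0.522, -0.477]
force: [-0.2, -0.5, 0.5]
width: 0.0299
[0.43909354 0.1711537  0.25839129] [-9.18971208e-02  9.95768435e-01  3.77636910e-04]
```

View pics/m10.png

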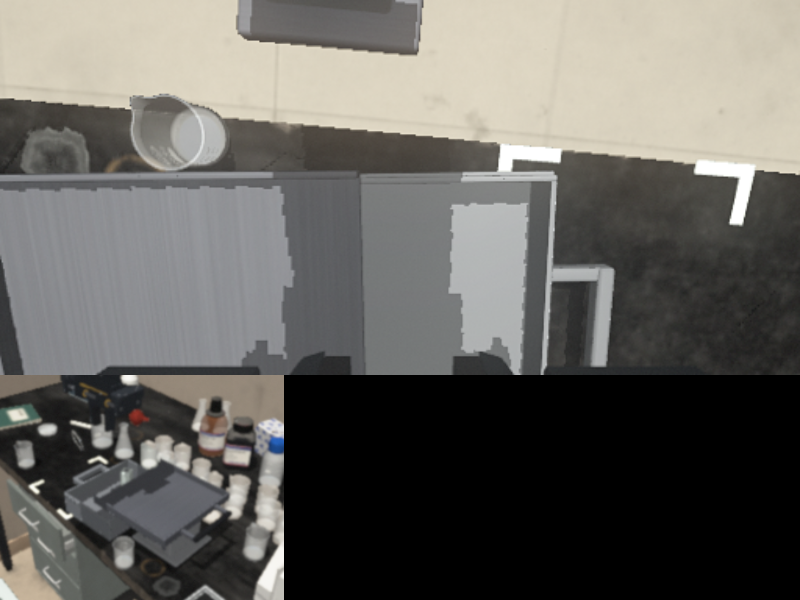

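```bash
python3 -m creep '[[[0,-10,25,0,30],[0,-20,40,0,30],[0,-18,40,0,30],[0,-10.2,32,0,30],[20,0,0,0,30],[40,0,0,0,30],[45,0,0,0,30],[40,0,0,0,30],[30,0,0,0,30],[20,0,0,0,30],[15,0,0,0,30],[10,0,0,0,30],[9,0,0,0,30],[0,0,0,0,30],[0,0,0,0,0],[0,0,0,0,0],[0,0,0,0,0],[0,0,0,0,0],[0,0,0,0,0],[0,0,0,0,0]]]' 40
python3 -m creep '[[[0,0,2,0,0],[0,0,4,0,0],[0,0,6,0,0],[0,-0.5,8,0,0],[0,-0.5,8,0,0],[0,-0.5,8,0,0],[0,-0.5,8,0,0],[0,-0.5,8,0,0],[0,-0.5,8,0,0],[0,-0.5,8,0,0],[0,-0.5,8,0,0],[0,-0.5,8,0,0],[0,-0.5,8,0,0],[0,-0.5,8,0,0],[0,0,0,0,0]]]'
python3 - <<'E'
from h import *
np.set_printoptions(precision=4,suppress=True)
s,R=axes();print(R[:,2],s['width'],togo([.4776,.4567,.029]))
E
```

```text
time_s: 50.3
tcp_pos: [0.4861, 0.311, 0.0291]
tool_rot: [0.522, -0.477, -0.522, -0.478]
force: [-1.6, 3.4, 4.8]
width: 0.0116
time_s: 51.8
tcp_pos: [0.4828, 0.4106, 0.029]
tool_rot: [0.522, -0.477, -0.521, -0.477]
force: [-0.9, -2.7, 8.5]
width: 0.0117
[-0.0884  0.9961 -0.0011] 0.011660833217936211 [-0.0082  1.1419 46.3974]
```

```bash
python3 -m creep '[[[0,0.3,4,0.3,0],[0,0.3,6,0.5,0],[0,0.4,6,0.5,0],[0,0.4,6,0.5,0],[0,0.4,6,0.5,0],[0,0.4,6,0.5,0],[0,0.3,6,0.5,0],[0,0.2,4,0.4,0],[0,0,2.4,0.2,0],[0,0,0,0,0],[0,0,0,0,0]]]'
python3 -m creep '[[[0,0,0,0,30],[0,0,0,0,30],[0,0,0,0,30],[-10,0,0,0,30],[-35,0,0,0,30],[-50,0,0,0,30],[-50,0,0,0,30],[-50,0,0,0,30],[-25,0,0,0,30],[0,20,-20,0,30],[0,30,-30,0,30],[0,15,-30,0,30],[0,0,0,0,30],[0,0,0,0,30],[0,0,0,0,30]]]'
python3 - <<'E'
from h import *
s,R=axes();print(s['tcp_pos'],R[:,2])
snap('wrist','w11'); snap('top','t11'); snap('scene','s11')
a=cv2.imread('pics/w11.png')[:240]; b=cv2.imread('pics/s11.png')[90:250,120:320]
m=np.zeros((600,800,3),np.uint8); m[:375]=cv2.resize(a,(800,375)); m[375:,:281]=cv2.resize(b,(281,225));
m[375:,300:]=cv2.resize(cv2.imread('pics/t11.png')[165:260,170:381],(500,225)); cv2.imwrite('pics/m11.png',m)
E
```

```text
time_s: 52.9
tcp_pos: [0.4776, 0.4559, 0.029]
tool_rot: [0.506, -0.495, -0.504, -0.495]
force: [-0.2, -4.1, 6.7]
width: 0.0119
time_s: 54.4
tcp_pos: [0.4141, 0.3762, 0.2488]
tool_rot: [0.505, -0.495, -0.505, -0.495]
force: [-0.1, -0.3, -0.0]
width: 0.0299
[0.41411991 0.37615226 0.24880083] [-2.04495978e-02  9.99790751e-01  5.16879285e-04]
```

View pics/m11.png

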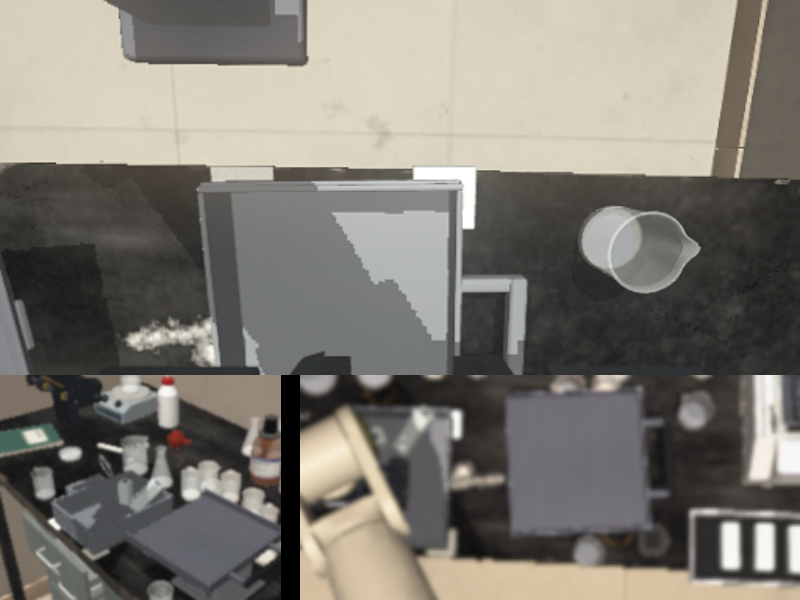

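The box stands in the bay: rim corners (199,186) and (463,185), with tape visible at (476,167). Both spacers are inside it, one standing and one leaning toward the back wall. The tray is level and empty.

```bash
python3 - <<'E'
from h import *
np.set_printoptions(precision=4,suppress=True)
c=load('w11');W=lambda p:(np.array(p,float)+.5)/1.5625-.5
F=atz(c,W([(199,186),(463,183),(461,300)]),.06);T=atz(c,W([(211,167),(476,168),(476,229)]),0)
d=F[1]-F[0];y=np.arctan2(-d[0],d[1]);print(F,y,np.linalg.norm(d));print('tape',T)
b=T[1]-T[0];print('tape yaw',np.arctan2(-b[0],b[1]))
y=.021;xd=np.array([np.cos(y),np.sin(y),0]);yd=np.array([-np.sin(y),np.cos(y),0])
print('box ctr',F[:2].mean(0)+.112*xd,'bay ctr',T[:2].mean(0)+.1235*xd)
E
python3 -m creep '[[[0,20,20,0,30],[0,25,40,0,30],[-10,30,45,0,30],[-10,35,45,0,30],[0,35,45,0,30],[0,35,30,0,30],[0,20,20,0,30],[0,0,0,0,30],[0,0,0,0,30]]]'
python3 - <<'E'
from h import *
s,R=axes();print(s['tcp_pos'],s['time_s'])
snap('top','t12'); snap('scene','s12')
b=cv2.imread('pics/s12.png')[150:250,150:250]; t=cv2.imread('pics/t12.png')[165:260,170:270]
b=cv2.imread('pics/s12.png')[145:235,150:250]; t=cv2.imread('pics/t12.png')[165:255,170:270]
f=lambda i:cv2.resize(i,(400,360),interpolation=cv2.INTER_CUBIC)
m=np.zeros((600,800,3),np.uint8); m[:360]=np.hstack([f(t),f(b)])
m[360:,:320]=cv2.resize(cv2.imread('pics/t12.png'),(320,240)); m[360:,320:640]=cv2.resize(cv2.imread('pics/s12.png'),(320,240))
cv2.imwrite('pics/m12.png',m)
E
```

```text
[[0.3687 0.2493 0.06  ]
 [0.3637 0.4128 0.06  ]
 [0.4384 0.4152 0.06  ]] 0.030631566088686973 0.16356987780298082
tape [[0.3584 0.2366 0.    ]
 [0.3553 0.4286 0.    ]
 [0.3995 0.431  0.    ]]
tape yaw 0.015906436005127367
box ctr [0.4782 0.3334 0.06  ] bay ctr [0.4803 0.3352 0.    ]
time_s: 55.45
tcp_pos: [0.2208, 0.6011, 0.2656]
tool_rot: [0.505, -0.495, -0.505, -0.494]
force: [0.3, 0.1, -0.8]
width: 0.0294
[0.22078463 0.60109585 0.26564653] 55.45
```

View pics/m12.png

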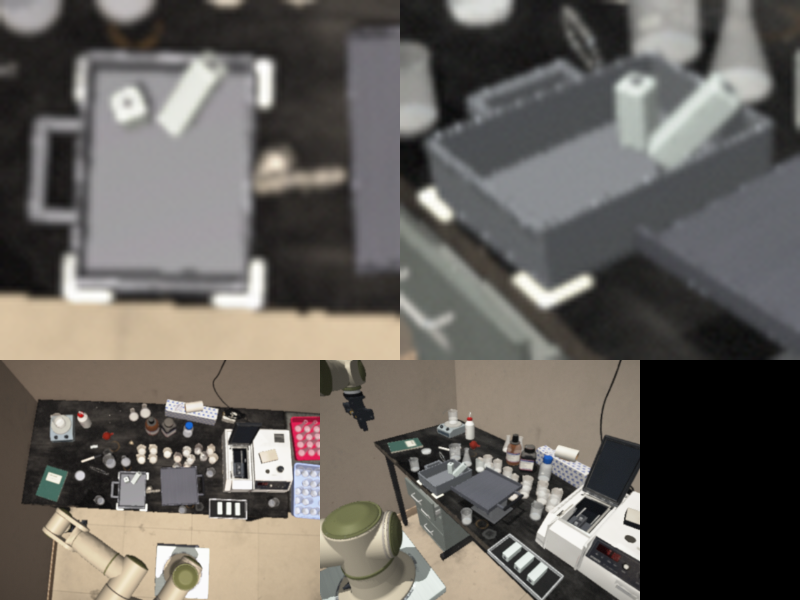

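Run:
```python
from h import *
np.set_printoptions(precision=4,suppress=True)
t=load('t12');s=load('s12');T=lambda p:(np.array(p,float)+.5)/4-.5+[170,165];S=lambda p:(np.array(p,float)-[400,0]+.5)/4-.5+[150,145]
U=tri([(t,T((212,62))),(s,S((728,90)))]);L=tri([(t,T((168,124))),(s,S((668,155)))]);print('upper end',U,'lower end(vis)',L)
print('60 top',tri([(t,T((128,104))),(s,S((637,80)))]))
y=.021;xd=np.array([np.cos(y),np.sin(y)]);yd=np.array([-xd[1],xd[0]]);c=np.array([.479,.334])
for q in(U,L):print('box coords',(q[:2]-c)@xd,(q[:2]-c)@yd)
# box outer rim corners, top view
B=atz(t,T([(84,56),(254,56),(250,290),(76,288)]),.06);print(B,B.mean(0))
```

```text
upper end [0.581  0.2935 0.0796] lower end(vis) [0.5384 0.3362 0.0101]
60 top [0.5402 0.3712 0.0687]
box coords 0.10110023051605682 -0.04266463660569445
box coords 0.059427818124454135 0.0009233758701402469
[[0.586  0.4199 0.06  ]
 [0.5947 0.2545 0.06  ]
 [0.3671 0.2434 0.06  ]
 [0.3598 0.4084 0.06  ]] [0.4769 0.3316 0.06  ]
```

```bash
python3 -c "
from rig import order
print(order.sign_off())"
```

```text
the job is handed in; nothing more can be done
None
```

The job was done in the order asked and handed in at about 55 s of robot time.

**What I did**
- **Box to the tray:** I slid the box under the tipping-tray lip. It was knocked about 45 mm off while I was moving spacers, so I put it back before tipping. A re-measurement then gave under 1 mm sideways error, square to the tray and 37 mm out from the lip.
- **75 mm spacers:** There were three on the tray, and all three are in the kit tray, side by side about 55 mm apart.
- **Tipping:** I raised the tray to about 0.9 rad. The 60 and the one 90 present slid into the box, and the tray went back to level, empty.
- **Box home:** I moved the filled box back onto its bay.

**Last checks**
- **Bay fit:** The last wrist picture put the box about 2–3 mm from the bay centre and within about 1° of square. A coarser top-view reading gave about 5 mm.
- **Spacers in the box:** Neither lies flat. The 60 stands on end. The 90 leans inside against the back wall, with its upper end about 20 mm above the rim and its centre inside the box. I left both as they were.
- **Glassware and arm:** The glassware looks untouched in the last pictures, checked by eye only, and the arm is clear of everything.
- **Tray handle grip:** While I held the 14 mm tray handle, the gripper read 10–12 mm. I didn't find out why; the grip held throughout.

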